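# Key a shaft into its pulley and hold it home for the depth reading

### The arm

A 6-joint arm with a two-finger parallel gripper is mounted at the origin on a cart in front of the work surface, level with it; the furniture and walls round the work are solid. World frame = base frame: x ahead of the robot, y to its left, z up, the work surface at z = 0. Lengths are in mm, angles in degrees, forces in N, time in s.
With the tool pointing down it reaches from about 350 to 875 mm from the base axis. Payload 15.5 kg.
Tool frame: the origin (TCP) lies midway between the tips of the shut fingers; the grasp point (between the pads) lies 19 mm behind it; z points along the fingers, y is the line along which they close (so a half turn about z gives the same grasp; the last joint's range is limited). The gripper opens to 85 mm and grips with 20 to 120 N. Pads are 22 mm wide; open, the fingers measure 114 mm over their backs; the gripper's body (76 mm by 85 mm) begins 54 mm behind the grasp point. The pads swing forward as they close: fully open they stand 13 mm farther back than shut.
Start: joints at [-82.592, 28.281, 77.091, -0, 74.628, -5.472], TCP at [139.321, -609.275, 231.277] pointing down, gripper open.
Joint ranges: [-166.48, 166.48], [-47.26, 123.95], [12.59, 153.08], [-70.14, 250.14], [6.76, 159.57], [-176.63, 176.63]. Speed limits (degrees/s): [108.29, 108.29, 147.25, 172.46, 172.46, 172.46].

### API

Orientations are given as [roll, pitch, yaw] about the fixed x, y, z axes, in that order (R = Rz(yaw) Ry(pitch) Rx(roll)).
In Python, from station import ctrl gives the robot as it stands.
- The arm moves only by the shell command python3 -m handwheel 'ROWS' [FORCE]. ROWS is a JSON object whose one key "plan" holds a list that holds one entry, the list of rows, each a list of 7 numbers: the turn, a rotation vector about the tool's x, y, z in rad, then the shift along the tool's x, y, z in m, then the finger opening in m, from 0 to 0.0854. A call has 1 to 8 rows; each row shifts and turns the commanded pose from where the row before left it, along the tool's axes as they then stand; what a row does not reach is not made up. A row lasts 1/8 s, in which the tool goes at most 62.5 mm and 10.7 degrees, less where a joint would pass 70% of its speed; a pose out of reach is approached as far as the arm can. A call with a gripper value outside its range is refused whole. The fingers move at their own pace and stop on an object; FORCE is the grip in N (left out, the last holds). Time passes only in rows, so rows that do not move let the fingers close. It gives the time, the measured TCP pose, the force, the opening and the grip force at its end, in the units of the state.
- ctrl.get_state(): the state, without advancing time (a new reading comes with each control period).
- ctrl.capture(name): name is "side" or "top" or "wrist"; returns a dict with "frame" (400x640x3 uint8, red, green, blue), "K" (3x3 intrinsics, pixels), "extrinsics" (4x4, takes a point from world to camera coordinates). Camera axes: x right, y down, z forward; pixel columns grow to the right and rows downward; lengths in mm; the calibration is good to about 2 mm. A picture is of the moment at which its call begins. There is no depth.
- ctrl.close_job(): hands the job in; it is judged then, once.
The state is a dict: "clock": time; "joint_positions": joint angles; "dq": joint speeds; "tau": joint torques, N m; "eef_pos": TCP position; "tool_rot": TCP orientation; "wrist_force": force on the tool from outside, world axes, zero at the start; "torque": the same for the moment, N m; "finger_gap": finger opening in mm; "finger_force": force on a finger pad.
Only numpy, scipy, OpenCV 4.12 (cv2) and the standard library are available. Lean on these libraries where they do the work, as an engineer would, in place of code of your own. Each camera call takes 0.05 s, during which the arm holds its last target. There are 200 camera calls.

### The job

First push the open drawer of the seating-depth check station home until it seats at its detent, so that its pulley stands over the spring-loaded probe. Then take the shaft with the key (blue mark) out of the rack, enter its nose in the pulley's bore, turn it until the key slips into the keyway and push it down against the probe's spring until its collar is fully home on the hub. Do not let go: finish while still gripping the shaft and pressing it home, so that the reading can be taken; leave the blank shaft in its socket and the loupe where it stands.

Things in the scene. Friction and masses are not known exactly. Their poses are not given: they have to be found in the camera images.
- station: Check station fixed to the desk: grey base 172 x 110 mm, 34 mm high, steel guide rails to 55 mm. Origin on the desk under the probe's axis; +x = the way the drawer is pushed home, z up. Base from 112 mm before (-x) to 60 mm behind. The probe lies under the pulley's bore only with the drawer home; with it open the solid base stops the shaft 10 mm short
- drawer (a joint): Drawer travel in m: 0 = home on its stop, positive = pulled out towards the robot (-x of the station), at most 0.070. Stays where left, takes about 2 to 4 N to push; in the last 2 mm a spring ball drops into the drawer's underside, draws it onto its stop and holds it there with about 8 N
- drawer_tab (a point): Middle of the front face of the drawer's upright tab (red face 46 mm wide; tab 13 mm thick; top edge 86 mm above the desk, free from 55 mm up); push here. Axes as the station's. 64.5 mm in front of the bore's axis, 74 mm above the desk
- hub_face (a point): Centre of the bore at the top face of the pulley's hub, 74 mm above the desk; +x points to the keyway, z up. Toothed pulley, flanges 70 mm wide (top 66 mm above the desk), hub 42 mm wide, 8 mm higher; clamped in the drawer at an angle that varies, will not turn. Bore 21.6 mm diameter, keyway 8 mm wide reaching 15.5 mm from the axis, both open through
- probe (a joint): How far the probe (steel pin 14 mm diameter in the base's well, its tip 34 mm above the desk at rest) is pressed down, in m: 0 = at rest, 0.010 = shaft's collar on the hub with the drawer home. Its spring pushes up with 5 N at 0 and 13 N at 0.010, so an unheld shaft rises again
- shaft: Steel shaft to fit, 100 mm long, about 0.25 kg, upright in a rack socket. Origin: centre of its lower end; z up, +x to the key. Nose 13 to 20 mm diameter over 5 mm; 20 mm to height 50; brass key 6 mm wide, to 14 mm from the axis, heights 22 to 46; collar 34 mm, heights 50 to 57; round grip 22 mm, heights 57 to 100, any grasp angle. Blue mark on collar and top end on the key's side
- collar (a point): Centre of the underside of the shaft's collar, 50 mm above its lower end; meets hub_face when the shaft is home. Axes as the shaft
- shaft_rack: Beech rack fixed to the desk, 180 x 52 x 30 mm, origin under its centre, long side along its x. Two sockets at x = -45 and +45 mm, 21 mm in diameter and 20 mm deep (bottom 10 mm above the desk), hold the shafts by the nose
- blank_shaft: A second steel shaft of the same shape without key and blue mark, standing in the other socket; leave it
- loupe: Black measuring loupe, 46 mm diameter, 70 mm high, standing; leave it
Mind the look-alikes: they are no part of the job. Leave any red look-alike of the shaft alone.

How it is judged:
By the outcome, as a careful person would: the job done as asked, in the order asked, and still so for the second after the job is handed in, while the arm keeps its last pose, push and grip.
It also fails if it takes over 59 s, if anything falls off the work surface, if the arm or the gripper's body presses on something with over 40 N, if the wrist force passes 120 N, or if a joint passes its speed limit or range.

## Working session

There is one attempt and no reset: what is moved stays moved. The work goes in short steps, Python scripts to look and compute and a shell command to move; the robot and the scene stay as the last step left them, time stands still between calls to the robot, and variables do not carry over. Pictures are saved under pics/ and viewed, at most 10 in all, crops included, and the job is handed in when it is done.

```bash
mkdir -p pics; ls
python3 - <<'E'
from station import ctrl
import cv2,numpy as np
s=ctrl.get_state();print({k:np.round(v,3).tolist() for k,v in s.items()})
for n in("top","side"):
    c=ctrl.capture(n);cv2.imwrite(f"pics/{n}0.png",c["frame"][:,:,::-1]);print(n,c["K"].tolist(),np.round(c["extrinsics"],3).tolist())
E
```

```text
pics
{'clock': 0.0, 'joint_positions': [-82.589, 28.314, 77.129, -0.0, 74.628, -5.472], 'dq': [-0.054, 0.059, 0.001, 0.093, -0.023, -0.007], 'tau': [-0.002, -88.217, -38.387, -0.0, 0.01, 0.0], 'eef_pos': [139.301, -608.891, 230.699], 'tool_rot': [-179.929, -0.006, 12.883], 'wrist_force': [0.444, 0.405, 0.07], 'torque': [0.051, 0.006, 0.005], 'finger_force': 0.0, 'finger_gap': 85.441}
top [[392.0806307875618, 0.0, 316.7558335502919], [0.0, 392.0806307875618, 206.08455686110116], [0.0, 0.0, 1.0]] [[-0.011, -1.0, 0.029, -25.43], [-0.989, 0.007, -0.151, 526.756], [0.151, -0.03, -0.988, 856.003], [0.0, 0.0, 0.0, 1.0]]
side [[424.71490976994033, 0.0, 317.2608083252193], [0.0, 424.71490976994033, 187.58225922584302], [0.0, 0.0, 1.0]] [[-0.969, -0.247, -0.015, 496.091], [-0.151, 0.641, -0.752, 128.747], [0.195, -0.726, -0.659, 890.874], [0.0, 0.0, 0.0, 1.0]]
```

View pics/top0.png

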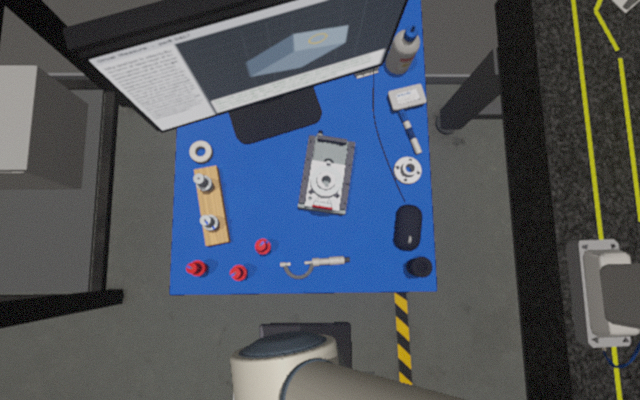

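View pics/side0.png

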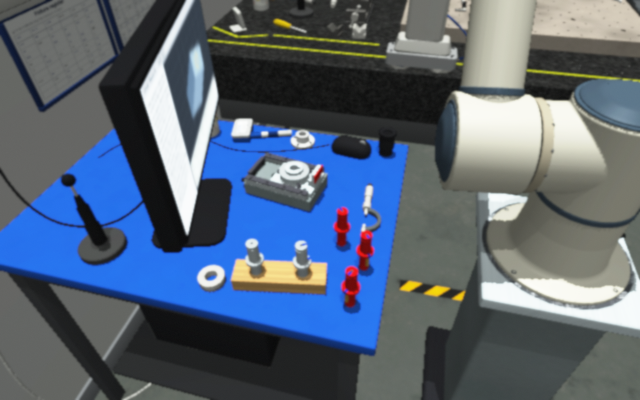

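The top view shows the station at about (327,175) with its red tab at (323,208). The rack is at (211,205) and its two grey shafts are at (202,183) and (208,222). Three red look-alikes stand at (196,268), (238,272) and (262,246), and the loupe is at (419,267). The two rack shafts are the candidates, so I'll enlarge them and look for the blue mark.

```bash
cat > h.py <<'E'
import cv2,numpy as np
from station import ctrl
def cap(n):
    c=ctrl.capture(n);return c["frame"],np.array(c["K"]),np.array(c["extrinsics"])
def ray(c,uv,z):
    "pixel onto plane z"
    _,K,E=c;R,t=E[:3,:3],E[:3,3];o=-R.T@t;d=R.T@np.linalg.inv(K)@[uv[0],uv[1],1]
    return o+d*(z-o[2])/d[2]
def proj(c,p):
    _,K,E=c;q=K@(E[:3,:3]@np.asarray(p,float)+E[:3,3]);return q[:2]/q[2]
def crop(c,x,y,w,h,k):
    return cv2.resize(c[0][y:y+h,x:x+w,::-1],None,fx=k,fy=k,interpolation=cv2.INTER_CUBIC)
E
python3 - <<'E'
from h import *
t=cap("top");s=cap("side")
a=crop(t,180,160,60,90,5);b=crop(s,225,225,110,90,4);d=crop(t,290,130,70,90,5)
im=np.zeros((450,300+350,3),np.uint8);im[:,:300]=a;im[:,300:]=d
im=np.vstack([im[:450],]);
cv2.imwrite("pics/cropt.png",im);cv2.imwrite("pics/crops.png",b)
for uv in((202,183),(208,222)):print(ray(t,uv,110))
print(ray(t,(323,208),86),ray(t,(326,181),74))
E
```

```text
[566.72032106 213.39102545 110.        ]
[483.96724891 198.32733455 110.        ]
[515.25639663 -42.23256811  86.        ] [577.64312001 -50.29126849  74.        ]
```

View pics/cropt.png

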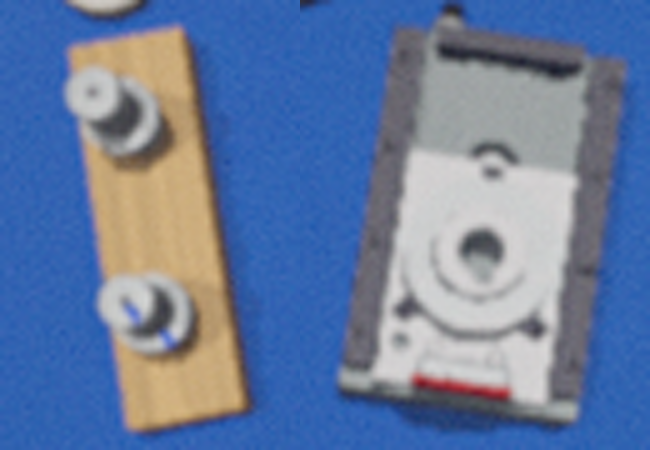

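View pics/crops.png

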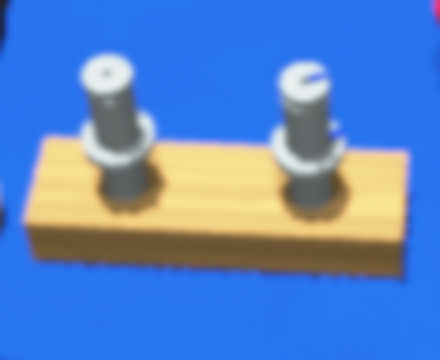

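The shaft at (208,222) in the top view has the blue mark on its collar and top end, so it is the keyed one. The shaft at (202,183) is plain, so it is the blank. Next I'll measure the station, tab and shaft.

Run:
```python
from h import *
t=cap("top");s=cap("side")
def red(c,x,y,w,h):
    f=c[0].astype(int);m=(f[:,:,0]>110)&(f[:,:,0]>f[:,:,1]*2)&(f[:,:,0]>f[:,:,2]*2)
    k=np.zeros(m.shape,bool);k[y:y+h,x:x+w]=1;v,u=np.nonzero(m&k);return np.c_[u,v]
p=red(t,300,190,50,30)
w=np.array([ray(t,q,80) for q in p]);print("tab",len(p),p.mean(0),w.mean(0),w.min(0),w.max(0),"edge dir",cv2.fitLine(p.astype(np.float32),2,0,.01,.01).ravel())
ps=red(s,300,160,40,30);print("side tab",len(ps),ps.mean(0))
# two-view triangulate tab centroid
P=lambda c:c[1]@c[2][:3]
X=cv2.triangulatePoints(P(t),P(s),p.mean(0),ps.mean(0)).ravel();print("tri tab",X[:3]/X[3])
# station base outer corners front left/right at ~z34/55, rail edges from crop
for n,uv,z in(("railFL",(358,208),55),("FL",(290+40/5,130+385/5),34),("FR",(290+275/5,130+415/5),34),("RailBL",(290+95/5,130+30/5),55),("RailBR",(290+325/5,130+65/5),55),("RailFL",(290+45/5,130+375/5),55),("RailFR",(290+255/5,130+395/5),55),("bore",(290+182/5,130+250/5),74),("probe",(290+192/5,130+170/5),34)):
    print(n,np.round(ray(t,uv,z),1))
# blue marks on shaft
f=cv2.cvtColor(t[0],cv2.COLOR_RGB2HSV)
for nm,uv,z in(("top",(180+130/5,160+295/5),110),("topmark",(180+132/5,160+312/5),110),("collar",(180+157/5,160+313/5),67),("cmark",(180+170/5,160+342/5),67),("blanktop",(180+93/5,160+93/5),110)):
    print(nm,np.round(ray(t,uv,z),1))
# side shaft top
print("shaft side top",ray(s,(225+304/4,225+80/4),110),ray(s,(225+106/4,225+73/4),110))
```

```text
tab 22 [322.18181818 207.31818182] [517.65868298 -40.74630805  80.        ] [513.82921049 -57.81881594  80.        ] [520.7052755  -20.71941354  80.        ] edge dir [9.8733538e-01 1.5864702e-01 3.2218182e+02 2.0731818e+02]
side tab 31 [317.58064516 173.        ]
tri tab [519.41087047 -40.76732551  75.99995141]
railFL [ 519.3 -122.6   55. ]
FL [525.6  12.8  34. ]
FR [510.9 -95.2  34. ]
RailBL [688.2 -13.6  55. ]
RailBR [ 671.2 -119.8   55. ]
RailFL [527.   10.2  55. ]
RailFR [517.3 -84.2  55. ]
bore [579.9 -51.2  74. ]
probe [627.1 -58.7  34. ]
top [490.3 202.6 110. ]
topmark [483.2 201.6 110. ]
collar [487.5 201.5  67. ]
cmark [474.7 195.5  67. ]
blanktop [576.2 220.8 110. ]
shaft side top [488.31746368 204.78886018 110.        ] [576.80943158 221.7772429  110.        ]
```

```bash
python3 -m handwheel '{"plan":[[[0,0,0,0.032,-0.034,0,0.0],[0,0,0,0.033,-0.035,0,0.0],[0,0,0,0.033,-0.035,0,0.0],[0,0,0,0.033,-0.035,0,0.0],[0,0,0,0.033,-0.035,0,0.0],[0,0,0,0.033,-0.035,0,0.0],[0,0,0,0.033,-0.035,0,0.0],[0,0,0,0.033,-0.035,0,0.0]]]}' 40; python3 -m handwheel '{"plan":[[[0,0,0,0.033,-0.035,0,0.0],[0,0,0,0.033,-0.035,0,0.0],[0,0,0,0.033,-0.035,0,0.0],[0,0,0,0.033,-0.035,0,0.0],[0,0,0,0.03,-0.034,0,0.0],[0,0,0,0.03,-0.034,0,0.0],[0,0,0.186,0,0,0,0.0],[0,0,0.186,0,0,0,0.0]]]}'
python3 - <<'E'
from h import *
c=cap("wrist");cv2.imwrite("pics/w1.png",c[0][:,:,::-1]);s=ctrl.get_state();print(s["eef_pos"],s["tool_rot"],s["clock"])
E=c[2];print("cam at",-E[:3,:3].T@E[:3,3])
E
```

```text
clock: 1.3
eef_pos: [334.1, -277.4, 231.5]
tool_rot: [180.0, -0.0, 12.9]
wrist_force: [0.1, -0.9, 0.2]
finger_gap: -0.3
finger_force: 0.0
clock: 2.3
eef_pos: [474.5, -32.4, 231.2]
tool_rot: [180.0, 0.0, -8.7]
wrist_force: [-0.6, 0.1, -0.3]
finger_gap: 0.2
finger_force: 0.0
[474.40882315 -32.72240192 231.27352118] [ 1.79999556e+02 -9.23986201e-04 -9.33929304e+00] 2.35
cam at [555.14806488 -44.79373604 374.34481673]
```

View pics/w1.png

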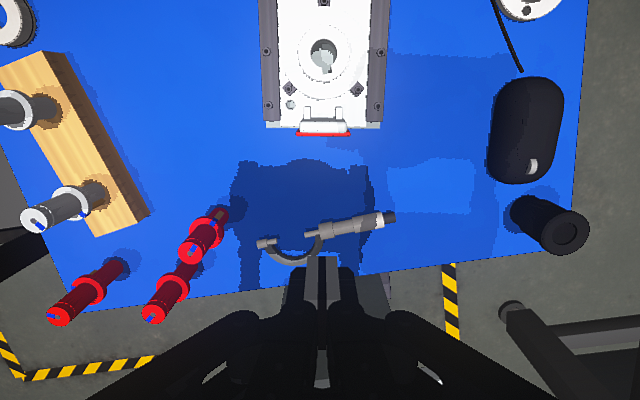

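The wrist view shows the red tab at (323,133), the bore at about (323,55) with the keyway pointing to the lower right, and the keyed shaft's top at (37,218) with its blue mark.

Run:
```python
from h import *
c=cap("wrist");f=c[0].astype(int)
m=(f[:,:,0]>110)&(f[:,:,0]>f[:,:,1]*2)&(f[:,:,0]>f[:,:,2]*2)
k=np.zeros(m.shape,bool);k[120:145,280:365]=1;v,u=np.nonzero(m&k)
lo,hi=u.min(),u.max();print("red",lo,hi,v.min(),v.max())
for uu in(lo,hi):
    vv=v[u==uu];print(ray(c,(uu,vv.min()),86))
g=cv2.cvtColor(c[0],cv2.COLOR_RGB2GRAY)
# outer edges of base (blue -> not blue) on rows, at rail top z=55
for r in(40,60,80,100):
    b=(f[r,:,2]>150)&(f[r,:,0]<80); xs=[x for x in range(240,400) if not b[x]]; print(r,xs[0],xs[-1],np.round(ray(c,(xs[0],r),55),1),np.round(ray(c,(xs[-1],r),55),1))
cr=crop(c,290,20,70,80,7);cv2.imwrite("pics/bore.png",cr)
```

```text
red 295 348 130 135
[523.92723751 -18.55783784  86.        ]
[516.87805869 -61.70807085  86.        ]
40 258 385 [600.8   1.   55. ] [ 583.5 -104.7   55. ]
60 259 384 [585.4   3.5  55. ] [ 568.1 -102.2   55. ]
80 260 383 [569.5   6.2  55. ] [552.2 -99.7  55. ]
100 261 382 [553.   9.  55.] [535.7 -97.   55. ]
```

View pics/bore.png

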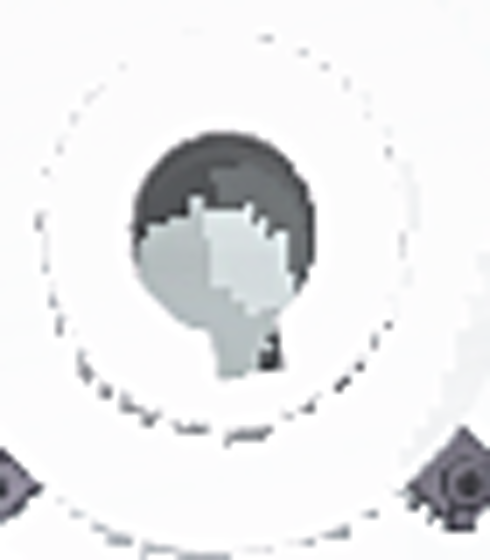

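```bash
python3 - <<'E'
from h import *
c=cap("wrist")
a=ray(c,(290+224/7-.43,20+223/7-.43),74);b=ray(c,(290+251.5/7-.43,20+373/7-.43),74)
print(a,b,np.linalg.norm(b-a),"keyway yaw",np.degrees(np.arctan2(*(b-a)[1::-1])))
for q in((133,223),(315,223),(224,132)):print(np.linalg.norm(ray(c,(290+q[0]/7-.43,20+q[1]/7-.43),74)-a))
E
python3 -m handwheel '{"plan":[[[0,0,0,0,0,0.041,0.0],[0,0,0,0,0,0.041,0.0],[0,0,0,0,0,0.041,0.0],[0,0,0,0,0,0.040,0.0],[0,0,0,0.015,0,0,0.0],[0,0,0,0.015,0,0,0.0]]]}'
```

```text
[581.8989761  -48.98475968  74.        ] [565.55571078 -49.7720962   74.        ] 16.36221928826564 keyway yaw -177.24190917428254
10.404440661562866
10.404251142105686
9.45202729300121
clock: 3.2
eef_pos: [506.1, -38.0, 69.6]
tool_rot: [180.0, -0.1, -8.3]
wrist_force: [0.3, 0.2, 0.9]
finger_gap: -0.2
finger_force: 0.0
```

```bash
python3 -m handwheel '{"plan":[[[0,0,0,0.006,0,0,0.0],[0,0,0,0.006,0,0,0.0],[0,0,0,0.006,0,0,0.0],[0,0,0,0.006,0,0,0.0],[0,0,0,0.006,0,0,0.0],[0,0,0,0.006,0,0,0.0]]]}';  python3 -m handwheel '{"plan":[[[0,0,0,0.003,0,0,0.0],[0,0,0,0.003,0,0,0.0]]]}'; python3 -m handwheel '{"plan":[[[0,0,0,0.002,0,0,0.0],[0,0,0,0.001,0,0,0.0]]]}'
```

```text
clock: 3.95
eef_pos: [539.7, -42.9, 68.5]
tool_rot: [180.0, 0.0, -8.4]
wrist_force: [-4.9, -1.4, 1.0]
finger_gap: 0.1
finger_force: 2.2
clock: 4.2
eef_pos: [545.6, -43.7, 68.4]
tool_rot: [180.0, 0.0, -8.4]
wrist_force: [-4.1, -1.4, 2.4]
finger_gap: 0.2
finger_force: 2.1
clock: 4.45
eef_pos: [548.7, -44.1, 68.3]
tool_rot: [-180.0, -0.0, -8.4]
wrist_force: [-2.4, -2.0, 1.5]
finger_gap: 0.1
finger_force: 1.1
```

```bash
for i in 1 2; do python3 -m handwheel '{"plan":[[[0,0,0,0.001,0,0,0.0],[0,0,0,0.001,0,0,0.0]]]}' | grep -E 'pos|wrist'; done
```

```text
eef_pos: [550.5, -44.4, 68.3]
wrist_force: [-2.6, -1.3, 1.7]
eef_pos: [552.6, -44.7, 68.3]
wrist_force: [-1.5, -0.8, 0.2]
```

```bash
for i in 1 2 3; do python3 -m handwheel '{"plan":[[[0,0,0,0.0007,0,0,0.0],[0,0,0,0.0007,0,0,0.0]]]}' | grep -E 'pos|wrist'; done
```

```text
eef_pos: [554.2, -44.9, 68.3]
wrist_force: [-0.0, 0.1, -0.9]
eef_pos: [555.1, -45.1, 68.2]
wrist_force: [-2.1, 0.3, 1.0]
eef_pos: [555.2, -45.1, 68.2]
wrist_force: [-10.7, 1.2, 9.0]
```

```bash
python3 -m handwheel '{"plan":[[[0,0,0,0.0006,0,0,0.0],[0,0,0,0,0,0,0.0]]]}' | grep -E 'pos|wrist'; python3 -m handwheel '{"plan":[[[0,0,0,-0.02,0,0,0.0],[0,0,0,-0.045,0,0,0.0],[0,0,0,0,0,-0.06,0.0],[0,0,0,0,0,-0.06,0.0],[0,0,0,0,0,-0.055,0.0],[0,0,0,0,0,0,0.0]]]}'
python3 - <<'E'
from h import *
c=cap("wrist");cv2.imwrite("pics/bore2.png",crop(c,280,0,80,90,6));cv2.imwrite("pics/w2.png",c[0][:,:,::-1])
f=c[0].astype(int)
m=(f[:,:,0]>110)&(f[:,:,0]>f[:,:,1]*2)&(f[:,:,0]>f[:,:,2]*2);m[:,:270]=0;m[:,370:]=0;m[200:]=0
v,u=np.nonzero(m)
e=[ray(c,(x,v[u==x].min()),86) for x in(u.min(),u.max())];mid=(e[0]+e[1])/2
th=np.arctan2(e[0][0]-e[1][0],e[0][1]-e[1][1]);print(e,mid,np.degrees(th))
hub=mid+64.5*np.array([np.cos(th),-np.sin(th),0]);hub[2]=74;print("hub",hub,proj(c,hub))
E
```

```text
eef_pos: [555.1, -45.1, 68.1]
wrist_force: [-11.8, 0.2, 8.4]
clock: 6.7
eef_pos: [495.1, -36.3, 247.4]
tool_rot: [180.0, -0.5, -8.4]
wrist_force: [0.3, -0.1, -0.8]
finger_gap: -0.1
finger_force: 0.0
[array([571.56446032, -26.46181415,  86.        ]), array([564.3529195, -69.9092795,  86.       ])] [567.95868991 -48.18554683  86.        ] 9.424205679340233
hub [631.58813814 -58.74695379  74.        ] [324.4966897   16.11198397]
```

View pics/bore2.png

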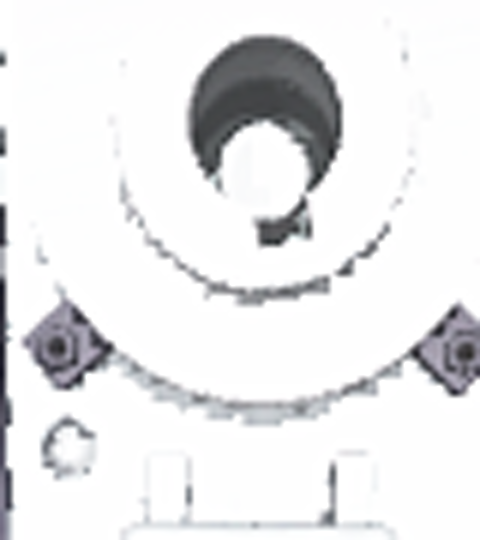

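Run:
```python
from h import *
w=cap("wrist");t=cap("top");s=cap("side")
a=ray(w,(280+265/6-.4,113/6-.4),74);b=ray(w,(280+272/6-.4,242/6-.4),74);print("hub",a,b,np.linalg.norm(b-a))
P=lambda c:c[1]@c[2][:3]
for p,q in(((165,130),(182,248)),((390,68),(216,122))):
    X=cv2.triangulatePoints(P(t),P(s),np.array(p,float),np.array(q,float)).ravel();X=X[:3]/X[3];print("monitor",X,proj(t,X),proj(s,X))
print(ctrl.get_state()["tool_rot"],ctrl.get_state()["eef_pos"])
```

```text
hub [627.72357078 -57.50362582  74.        ] [611.78679879 -56.1685432   74.        ] 15.992596627634567
monitor [673.45152138 284.8374368  141.38490419] [164.84032914 129.32483677] [182.68449309 248.21724082]
monitor [ 851.5057087  -206.86431052   63.11112973] [390.1083995  68.4544542] [215.67133501 121.89102599]
[-1.79995327e+02  9.91094564e-02 -8.43557734e+00] [492.34734617 -35.76960914 242.30032963]
```

```bash
python3 -m handwheel '{"plan":[[[0,0,0,-0.023,-0.042,0,0.06],[0,0,0,-0.023,-0.042,0,0.06],[0,0,0,-0.023,-0.042,0,0.06],[0,0,0,-0.023,-0.042,0,0.06],[0,0,0,-0.023,-0.042,0,0.06],[0,0,-0.166,0,0,0,0.06],[0,0,-0.166,0,0,0,0.06],[0,0,0,0,0,0,0.06]]]}' 100
python3 - <<'E'
from h import *
w=cap("wrist");cv2.imwrite("pics/w3.png",w[0][:,:,::-1]);print(ctrl.get_state()["tool_rot"],ctrl.get_state()["eef_pos"])
E
```

```text
clock: 7.9
eef_pos: [409.4, 188.7, 242.2]
tool_rot: [180.0, 0.1, 10.6]
wrist_force: [-0.0, 1.2, 0.3]
finger_gap: 59.9
finger_force: 0.0
[1.79987739e+02 1.02787791e-01 1.03745463e+01] [409.58086303 188.61190521 242.41446072]
```

View pics/w3.png

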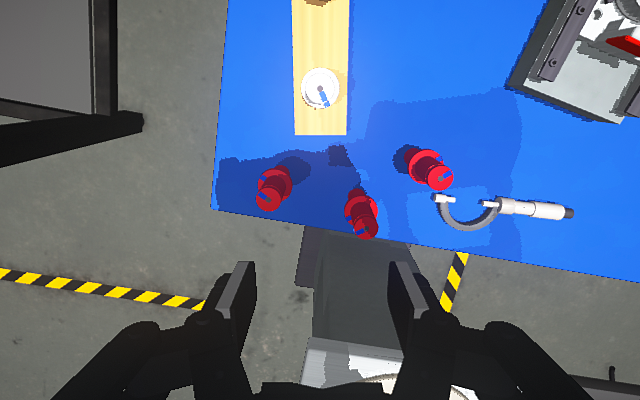

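The shaft's collar sits at about (320,88) in the wrist view, with the blue mark from (320,88) to (326,104). The red look-alikes stand clear of the approach.

Run:
```python
from h import *
w=cap("wrist");f=w[0][60:120,298:343];h=cv2.cvtColor(f,cv2.COLOR_RGB2HSV).astype(int)
m=((h[:,:,1]<40)|((h[:,:,0]>95)&(h[:,:,0]<130)&(h[:,:,1]>80))).astype(np.uint8)
cs,_=cv2.findContours(m,cv2.RETR_EXTERNAL,cv2.CHAIN_APPROX_NONE);c=max(cs,key=cv2.contourArea)
(cx,cy),r=cv2.minEnclosingCircle(c);x=cx+298;y=cy+60;print("circ",x,y,r)
C=ray(w,(x,y),67);print("collar C",C,"radius",np.linalg.norm(ray(w,(x+r,y),67)-C))
b=((h[:,:,0]>95)&(h[:,:,0]<130)&(h[:,:,1]>80)).astype(np.uint8);v,u=np.nonzero(b);print(len(u),u.min()+298,u.max()+298,v.min()+60,v.max()+60)
n,l,st,ce=cv2.connectedComponentsWithStats(b);print(st,ce+[298,60])
cv2.imwrite("pics/sh.png",crop(w,290,55,60,70,8))
for uv in((326,104),):print(ray(w,uv,67))
```

```text
circ 320.0 88.0 20.61562728881836
collar C [488.66689882 204.82097159  67.        ] radius 18.05040698628926
77 319 329 91 107
[[   0    0   45   60 2623]
 [  21   31   11   17   77]] [[319.89287076  89.2348456 ]
 [323.64935065  98.53246753]]
[476.37825955 197.16126497  67.        ]
```

View pics/sh.png

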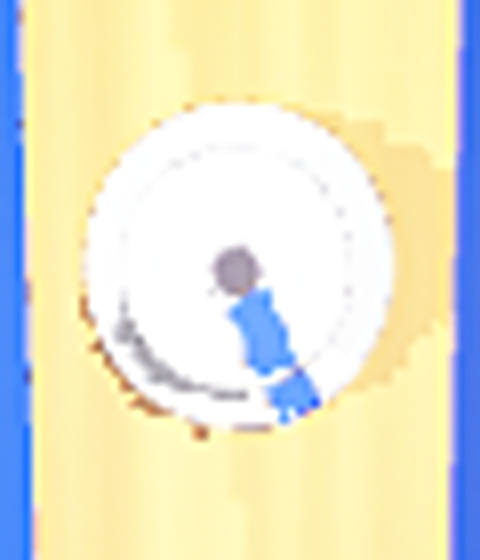

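```bash
python3 -m handwheel '{"plan":[[[0,0,0,0.040,-0.001,0,0.06],[0,0,0,0.041,0,0,0.06],[0,0,0,0,0,0.045,0.06],[0,0,0,0,0,0.045,0.06],[0,0,0,0,0,0.045,0.06],[0,0,0,0,0,0.025,0.06],[0,0,0,0,0,0.011,0.06],[0,0,0,0,0,0,0.06]]]}' 100;  python3 -m handwheel '{"plan":[[[0,0,0,0,0,0,0.03],[0,0,0,0,0,0,0.01],[0,0,0,0,0,0,0.01],[0,0,0,0,0,0,0.01],[0,0,0,0,0,0,0.01],[0,0,0,0,0,0,0.01]]]}' 100
```

```text
clock: 9.0
eef_pos: [489.3, 204.4, 72.1]
tool_rot: [180.0, 0.0, 10.5]
wrist_force: [0.5, 1.1, 0.0]
finger_gap: 60.1
finger_force: 0.0
clock: 9.75
eef_pos: [490.1, 204.8, 73.4]
tool_rot: [-180.0, -0.1, 10.6]
wrist_force: [-1.6, -1.1, 11.1]
finger_gap: 20.2
finger_force: 97.3
```

```bash
python3 -m handwheel '{"plan":[[[0,0,0,0,0,-0.015,0.01],[0,0,0,0,0,-0.035,0.01],[0,0,0,0,0,-0.04,0.01],[0,0,0,0,0,-0.04,0.01],[0,0,0,0.0126,0.0404,0,0.01],[0,0,0,0.0126,0.0404,0,0.01],[0,0,0,0.0126,0.0404,0,0.01],[0,0,0,0.0126,0.0404,0,0.01]]]}' 100;  python3 -m handwheel '{"plan":[[[0,0,0,0.0126,0.0404,0,0.01],[0,0,0,0.0126,0.0404,0,0.01],[0,0,0,0.0126,0.0404,0,0.01],[0,0,0.18,0,0,0,0.01],[0,0,0.18,0,0,0,0.01],[0,0,0.181,0,0,0,0.01],[0,0,0,0,0,0.03,0.01],[0,0,0,0,0,0,0.01]]]}' 100
python3 - <<'E'
from h import *
w=cap("wrist");cv2.imwrite("pics/w4.png",crop(w,200,60,240,220,2.7));print(ctrl.get_state()["tool_rot"],ctrl.get_state()["eef_pos"])
E
```

```text
clock: 10.75
eef_pos: [568.9, 53.8, 203.4]
tool_rot: [180.0, -0.0, 10.6]
wrist_force: [-0.5, 0.1, -2.1]
finger_gap: 20.0
finger_force: 98.1
clock: 11.75
eef_pos: [626.6, -56.9, 171.5]
tool_rot: [180.0, 0.2, -20.4]
wrist_force: [-0.5, 0.0, -2.6]
finger_gap: 19.9
finger_force: 98.0
[ 1.79985072e+02  8.42613116e-02 -2.03905854e+01] [627.45996401 -57.06027582 172.67165894]
```

View pics/w4.png

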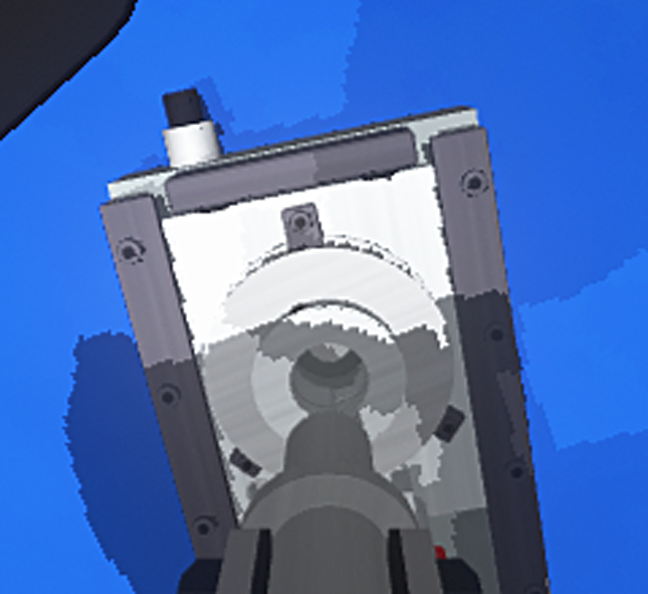

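The bore is centred at about crop (329.5,380), which is wrist pixel (322,200.7), with the nose just below it at (322,211). The two line up sideways. I'll work out the fore-aft offset by casting rays.

Run:
```python
from h import *
w=cap("wrist");s=ctrl.get_state();yaw=np.radians(-20.4);tx=np.array([np.cos(yaw),np.sin(yaw),0]);ty=np.array([np.sin(yaw),-np.cos(yaw),0])
T=np.array(s["eef_pos"]);zb=T[2]-62.7
P=lambda x,y:(200+x/2.7-.3,60+y/2.7-.3)
B=ray(w,P(329.5,381),74)
def rel(p):d=p-T;return np.round([d@tx,d@ty],1)
print("T",T,"bore",B,rel(B))
print("bore w",[rel(ray(w,P(*q),74)) for q in((290,381),(369,381),(329.5,343))])
print("nose",rel(ray(w,P(329.5,409),zb)-6.5*tx),rel(ray(w,P(329.5,409),zb+5)-10*tx))
print("collar front",rel(ray(w,P(330,473),zb+50)-17*tx),"sides",rel(ray(w,P(240,530),zb+57)),rel(ray(w,P(420,530),zb+57)))
print("body sides",rel(ray(w,P(285,450),zb+20)),rel(ray(w,P(374,450),zb+20)))
print("principal",w[1][:2,2],proj(w,T*[1,1,0]+[0,0,74]))
```

```text
T [628.05566859 -57.15742405 173.32817628] bore [629.27004036 -58.01893982  74.        ] [1.4 0.4]
bore w [array([  1.4, -10.4]), array([ 1.5, 11.2]), array([12.2,  0.4])]
nose [0.1 0.4] [-1.6  0.4]
collar front [-4.5  0.5] sides [  4.6 -15.5] [ 4.6 16.4]
body sides [ 4.5 -9.2] [4.6 9.9]
principal [321.65622201 203.64336154] [321.2149897  202.65771366]
```

```bash
python3 -m handwheel '{"plan":[[[0,0,0,0.002,0,0.015,0.01],[0,0,0,0,0,0.015,0.01],[0,0,0,0,0,0.006,0.01],[0,0,0,0,0,0.003,0.01]]]}'; for i in 1; do python3 -m handwheel '{"plan":[[[0,0,0,0,0,0.0015,0.01],[0,0,0,0,0,0.0015,0.01]]]}' | grep -E 'pos|wrist'; done
```

```text
clock: 12.35
eef_pos: [629.7, -57.8, 132.7]
tool_rot: [180.0, 0.0, -20.4]
wrist_force: [-1.0, 0.3, -2.4]
finger_gap: 20.0
finger_force: 98.0
eef_pos: [630.1, -57.9, 130.5]
wrist_force: [-0.5, -0.8, -1.9]
```

```bash
for i in 1 2 3; do python3 -m handwheel '{"plan":[[[0,0,0,0,0,0.0015,0.01],[0,0,0,0,0,0.0015,0.01]]]}' | grep -E 'pos|wrist|rot'; done
```

```text
eef_pos: [630.0, -57.9, 127.4]
tool_rot: [-180.0, -0.0, -20.4]
wrist_force: [0.6, -0.3, -2.1]
eef_pos: [630.0, -57.9, 124.2]
tool_rot: [-180.0, -0.0, -20.4]
wrist_force: [0.5, -0.1, -1.7]
eef_pos: [630.0, -57.9, 121.2]
tool_rot: [-180.0, -0.0, -20.4]
wrist_force: [-0.3, 0.5, -3.3]
```

```bash
for i in 1 2 3 4; do python3 -m handwheel '{"plan":[[[0,0,0,0,0,0.0012,0.01],[0,0,0,0,0,0.0012,0.01]]]}' | grep -E 'pos|wrist'; done
```

```text
eef_pos: [629.9, -57.9, 118.8]
wrist_force: [-0.6, -0.3, -2.0]
eef_pos: [629.9, -57.9, 116.4]
wrist_force: [-0.3, -0.6, -2.6]
eef_pos: [630.0, -57.9, 114.0]
wrist_force: [-1.0, 0.2, -2.5]
eef_pos: [629.9, -57.9, 111.6]
wrist_force: [-0.3, 0.6, -2.2]
```

```bash
for i in 1 2 3 4; do python3 -m handwheel '{"plan":[[[0,0,0,0,0,0.0015,0.01],[0,0,0,0,0,0.0015,0.01]]]}' | grep -E 'pos|wrist|torq'; done
```

```text
eef_pos: [630.0, -57.9, 108.6]
wrist_force: [-0.4, 0.0, -2.6]
eef_pos: [629.9, -57.9, 105.6]
wrist_force: [-0.1, -0.1, -2.3]
eef_pos: [630.0, -57.9, 102.6]
wrist_force: [0.2, 0.1, -2.2]
eef_pos: [630.0, -57.9, 99.6]
wrist_force: [-0.6, 0.5, -2.6]
```

```bash
for i in 1 2 3 4 5; do python3 -m handwheel '{"plan":[[[0,0,0,0,0,0.001,0.01],[0,0,0,0,0,0.001,0.01]]]}' | grep -E 'pos|wrist'; done
```

```text
eef_pos: [630.0, -57.9, 97.6]
wrist_force: [-0.3, 0.0, -2.2]
eef_pos: [630.1, -57.9, 95.9]
wrist_force: [-0.8, 1.2, 3.6]
eef_pos: [630.1, -57.9, 93.8]
wrist_force: [-1.0, -0.1, 5.3]
eef_pos: [630.1, -57.9, 91.8]
wrist_force: [-2.0, -0.1, 7.2]
eef_pos: [630.1, -57.9, 90.0]
wrist_force: [-1.0, -0.1, 9.1]
```

```bash
for i in 1 2 3 4; do python3 -m handwheel '{"plan":[[[0,0,0,0,0,0.0005,0.01],[0,0,0,0,0,0.0005,0.01]]]}' | grep -E 'pos|wrist'; done
```

```text
eef_pos: [630.2, -57.9, 89.0]
wrist_force: [-1.6, 0.7, 8.9]
eef_pos: [630.2, -57.9, 88.1]
wrist_force: [-1.6, 0.4, 9.6]
eef_pos: [630.3, -58.0, 87.4]
wrist_force: [-5.1, 0.5, 19.8]
eef_pos: [630.4, -58.0, 87.3]
wrist_force: [-9.8, 0.2, 34.0]
```

```bash
python3 -m handwheel '{"plan":[[[0,0,0,-0.0004,-0.0001,0,0.01],[0,0,0,0,0,0,0.01]]]}' | grep -E 'pos|wrist|rot|gap';python3 -m handwheel '{"plan":[[[0,0,0,-0.0004,-0.0001,0,0.01],[0,0,0,0,0,0,0.01]]]}' | grep -E 'pos|wrist|rot|gap'
python3 - <<'E'
from h import *
s=ctrl.get_state();print(s["torque"],s["clock"])
w=cap("wrist");cv2.imwrite("pics/end.png",w[0][:,:,::-1])
E
```

```text
eef_pos: [630.3, -57.9, 87.3]
tool_rot: [-180.0, -0.1, -20.4]
wrist_force: [-5.4, -0.7, 26.7]
finger_gap: 19.8
eef_pos: [630.3, -57.9, 87.4]
tool_rot: [-180.0, -0.2, -20.4]
wrist_force: [-4.1, -2.8, 24.7]
finger_gap: 19.9
[-0.38456346  0.93786566 -0.02395289] 18.1
```

```bash
for i in 1 2; do python3 -m handwheel '{"plan":[[[0,0,0,0,0,0.0003,0.01],[0,0,0,0,0,0,0.01],[0,0,0,0,0,0,0.01]]]}' 120 | grep -E 'pos|wrist|rot|gap'; done; python3 -m handwheel '{"plan":[[[0,0,0,0,0,0,0.01],[0,0,0,0,0,0,0.01],[0,0,0,0,0,0,0.01],[0,0,0,0,0,0,0.01],[0,0,0,0,0,0,0.01],[0,0,0,0,0,0,0.01]]]}'
python3 - <<'E'
from h import *
w=cap("wrist");s=cap("side");print(np.round(ctrl.get_state()["torque"],2))
f=w[0].astype(int);m=(f[:,:,0]>110)&(f[:,:,0]>f[:,:,1]*2)&(f[:,:,0]>f[:,:,2]*2);print("wrist red px",m.sum())
f=s[0].astype(int);m=(f[:,:,0]>110)&(f[:,:,0]>f[:,:,1]*2)&(f[:,:,0]>f[:,:,2]*2);m=m.astype(np.uint8)
n,l,st,ce=cv2.connectedComponentsWithStats(m);print([(np.round(c,1).tolist(),int(a[4])) for c,a in zip(ce[1:],st[1:]) if a[4]>8], proj(s,[567,-48,80]))
E
```

```text
eef_pos: [630.3, -57.9, 87.4]
tool_rot: [-180.0, -0.2, -20.4]
wrist_force: [-6.1, -1.5, 29.8]
finger_gap: 19.7
eef_pos: [630.3, -57.9, 87.3]
tool_rot: [-180.0, -0.2, -20.4]
wrist_force: [-7.6, -1.2, 32.8]
finger_gap: 19.6
clock: 19.65
eef_pos: [630.3, -57.9, 87.3]
tool_rot: [-180.0, -0.2, -20.4]
wrist_force: [-6.6, -1.5, 33.6]
finger_gap: 19.2
finger_force: 116.3
[-0.35  1.46  0.02]
wrist red px 182
[([298.2, 169.4], 54), ([341.7, 225.1], 369), ([364.8, 248.2], 327), ([351.1, 285.9], 365)] [298.83242944 166.83288018]
```

```bash
python3 -c "
from station import ctrl
print(ctrl.close_job())"
```

```text
the job is handed in; nothing more can be done
None
```

I pushed the drawer onto its detent, then pressed the keyed shaft down against a hard stop at the expected collar height. I handed the job in at about 20 s with the arm still gripping (about 116 N) and pressing (about 34 N); the collar being fully home is inferred from about 9.7 mm of probe travel and that stop, not seen, and no verdict came back.

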